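# Ease the mending press off the cream coaster

## Robot

A 7-joint arm with a two-finger parallel gripper is mounted at the origin on the work surface. World frame = base frame: x ahead of the robot, y to its left, z up, the work surface at z = 0. Lengths are in m, angles in degrees, forces in N, time in s.
With the tool pointing down it reaches from about 0.4 to 0.85 m from the base axis. Payload 10.4 kg.
Tool frame: the origin (TCP) lies at the very end of the fingers, on their centre line; the grasp point (between the pads) lies 19 mm behind it; z points along the fingers, x is the direction in which the jaws open and shut, and the axes are right-handed (so a half turn about z gives the same grasp; the last joint's range is limited). The gripper opens to 85 mm and grips with 20 to 120 N. Pads are 22 mm wide; open, the fingers measure 114 mm over their backs; the gripper's body (76 mm by 85 mm) begins 54 mm behind the grasp point. The pads swing forward as they close: fully open they stand 13 mm farther back than shut.
Start: joints at [74.966, 19.034, -3.707, 83.658, 1.238, 77.344, -5.071], TCP at [0.148, -0.607, 0.231] pointing down, gripper open.
Joint ranges: [-148.97, 148.97], [-28.65, 121.19], [-84.17, 76.75], [9.2, 138.47], [-72.65, 252.65], [3.7, 117.97], [-149.18, 149.18]. Speed limits (degrees/s): [127.2, 127.2, 159.86, 159.86, 180, 180, 180].

## Interface

Orientations are given as a 3x3 rotation matrix whose columns are the frame's x, y, z axes.
In Python, from bench import robot, eyes, workorder gives the robot as it stands. The module is installed in compiled form; this text tells all that it offers.
- The arm moves only by the tool arm_command, never from a script. Its argument "rows" is a list of rows, each an object of numbers: "dx", "dy", "dz": the shift along the tool's x, y, z in mm; "ax", "ay", "az": the turn, a rotation vector about the tool's x, y, z in rad. In form: [{"dx": .., "dy": .., "dz": .., "ax": .., "ay": .., "az": ..}, ...]. A call has 1 to 20 rows; each row shifts and turns the commanded pose from where the row before left it, along the tool's axes as they then stand; what a row does not reach is not made up. A row lasts 1/10 s, in which the tool goes at most 50 mm and 8.59 degrees, less where a joint would pass 70% of its speed; a pose out of reach is approached as far as the arm can. A call with a gripper value outside its range is refused whole. "hand" is the closure, from 0 (fully open) to 1 (shut), set as the call begins (left out, the last holds). The fingers move at their own pace and stop on an object; the grip force is fixed at half the most. Time passes only in rows, so rows that do not move let the fingers close. It gives the time, the measured TCP pose, the force and the opening at its end, in the units of the state.
- robot.get_obs(): the state, without advancing time (a new reading comes with each control period).
- eyes.get_image(name): name is "scene" or "top" or "wrist"; returns the picture (384x512x3 uint8, blue, green, red); there is no depth.
- eyes.calibration(name): a dict with "intrinsics" (3x3 intrinsics, pixels), "rvec" (rotation vector, rad) and "tvec" (3), from world to camera coordinates, as OpenCV has them; the wrist camera has in their place "tool_from_camera" (4x4, takes a point from camera to tool coordinates, whose origin is the TCP and whose axes are the tool frame's). Camera axes: x right, y down, z forward; pixel columns grow to the right and rows downward; lengths in m; the calibration is good to about 2 mm. The wrist camera is an equidistant fisheye: a pixel r from the principal point sees the ray r / f radians off the axis. A picture is of the moment at which its call begins: read the wrist's pose just before it. calibration takes no time and is no camera call.
- workorder.hand_in(): hands the job in, once; it reports no verdict.
The state is a dict: "time_s": time; "joint_positions": joint angles; "qvel": joint speeds; "tau": joint torques, N m; "tcp_pos": TCP position; "orientation": TCP orientation; "ft_force": force on the tool from outside, world axes, zero at the start; "torque": the same for the moment, N m; "grip_width": opening from 0.0 (shut) to 1.0 (fully open).
Only numpy, scipy, OpenCV 4.12 (cv2) and the standard library are available. Lean on these libraries where they do the work, as an engineer would, in place of code of your own. Each camera call takes 0.05 s, during which the arm holds its last target. There are 200 camera calls.

## Task

The glue on the cream coaster has set: wind the red handwheel of its press anticlockwise (seen from above) by about a fifth of a turn, letting your hand rise with the screw, so that the pad lifts off the coaster, then let go and leave it there. Do not turn the blue wheel of the other press, whose coaster is still setting, and leave the sugar jar with its red cap where it stands.

Things in the scene. Friction and masses are not known exactly. Their poses are not given: they have to be found in the camera images.
- red_grip (a point): Red round handwheel, level, 60 mm across, rim 12 mm high, on top of a small fixed grey screw press clamping a cream coaster. Point: wheel's axis at mid-rim, 150 mm above the dresser top at the start; rises and turns with the wheel; z up, x to the white dot. Free air above, round and 34 mm below the rim (then a 34 by 160 mm crossbeam). Grip the rim from above across its diameter, any direction.
- red_wheel (a joint): Turn of the red wheel, rad: 0 clamped (at the start), growing anticlockwise seen from above, stop at 2.4. Quick thread: wheel, stem and pad rise together 8 mm per rad (10 mm for a fifth of a turn, 1.26 rad). Turning takes about 0.15 N m; it stays where it is left.
- blue_wheel (a joint): Turn of the blue wheel, rad, 0 clamped, to be left at 0. It is on an identical press clamping a dark wooden coaster, on the other side of the middle line (y = 0) from the red one.
- sugar_jar: Bystander: loose glass sugar jar, 68 mm across, 105 mm high, with a red twist cap that must not be mistaken for the wheel. It stands upright in a white tray at the back of the dresser top. Origin at the centre of its underside.

How it is judged (in metres and radians):
At the end, for the whole second after the job is handed in: The red wheel rests 0.9 to 1.65 rad (about 52 to 95 degrees) anticlockwise of where it started, so its pad is 7 to 13 mm up; the blue wheel is within 0.15 rad of 0 and the sugar jar within 20 mm of where it stood (value of joint red_wheel between 0.9 and 1.65 rad and velocity of joint red_wheel between -0.05 and 0.05 rad/s and value of joint blue_wheel below 0.15 rad and distance of sugar_jar from where it was at the start of the episode below 0.02 m); the robot touches nothing.
It fails at once if the blue wheel is turned by more than 0.15 rad (value of joint blue_wheel above 0.15 rad).
It fails at once if the sugar jar is moved by more than 20 mm (distance of sugar_jar from where it was at the start of the episode above 0.02 m).
It also fails if it takes over 32 s, if anything falls off the work surface, if the arm or the gripper's body presses on something with over 40 N, if the wrist force passes 120 N, or if a joint passes its speed limit or range.

## Working session

There is one attempt and no reset: what is moved stays moved. The work goes in short steps, Python scripts to look and compute and a tool call to move; the robot and the scene stay as the last step left them, time stands still between calls to the robot, and variables do not carry over. Pictures are saved under pics/ and viewed, and the job is handed in when it is done.

Besides the shell and the picture viewer there is one more tool, called as name(argument=value, ...) on one line, values as JSON. arm_command: Moves the arm, as the interface text tells. Its arguments: {"type":"object","properties":{"rows":{"type":"array","items":{"type":"object","properties":{"dx":{"type":"number"},"dy":{"type":"number"},"dz":{"type":"number"},"ax":{"type":"number"},"ay":{"type":"number"},"az":{"type":"number"}}}},"hand":{"type":"number"}},"required":["rows"]}

```bash
mkdir -p pics; python3 - <<'E'
from bench import robot, eyes
import cv2
o=robot.get_obs();print(o)
for n in("scene","top","wrist"):
    cv2.imwrite(f"pics/{n}0.png",eyes.get_image(n));print(n,eyes.calibration(n))
E
```

```text
{'time_s': 0.0, 'joint_positions': array([74.96760681, 19.07177473, -3.70744094, 83.70657604,  1.23638411,
       77.34243924, -5.06946689]), 'qvel': array([-0.02082558, -0.08058538, -0.05459594,  0.11534558, -0.00369095,
        0.10759947, -0.00666205]), 'tau': array([ 2.09555088e-03, -6.25444651e+01,  5.05123765e-02, -3.91600049e+01,
        1.63195952e-02,  9.99903772e-03,  4.65485323e-05]), 'tcp_pos': array([ 0.14833779, -0.60675438,  0.23051336]), 'orientation': array([[ 2.37517020e-01, -9.71383304e-01, -3.77186318e-04],
       [-9.71382349e-01, -2.37517315e-01,  1.36242632e-03],
       [-1.41302646e-03,  4.27926931e-05, -9.99999001e-01]]), 'ft_force': array([ 0.84014281,  0.19307993, -0.55857309]), 'torque': array([-0.02041423, -0.03542677, -0.03826922]), 'grip_width': 1.000361017193599}
scene {'intrinsics': array([[390.48161795,   0.        , 252.40805681],
       [  0.        , 390.48161795, 195.97587802],
       [  0.        ,   0.        ,   1.        ]]), 'rvec': array([ 2.03238323,  1.29733017, -0.55861964]), 'tvec': array([-0.2218084 , -0.26995275,  1.43156181])}
top {'intrinsics': array([[442.55847931,   0.        , 258.33388645],
       [  0.        , 442.55847931, 187.84233128],
       [  0.        ,   0.        ,   1.        ]]), 'rvec': array([ 2.1489549 , -2.110781  ,  0.23894327]), 'tvec': array([-0.03105541,  0.58910747,  1.08293832])}
wrist {'intrinsics': array([[297.31863964,   0.        , 255.56002211],
       [  0.        , 297.31863964, 183.14511209],
       [  0.        ,   0.        ,   1.        ]]), 'tool_from_camera': array([[ 9.99999624e-01, -5.68697897e-04, -6.54096588e-04,
         1.43350442e-03],
       [ 7.35102054e-04,  9.56295496e-01,  2.92401066e-01,
        -7.49227714e-02],
       [ 4.59221750e-04, -2.92401437e-01,  9.56295555e-01,
        -1.43294308e-01],
       [ 0.00000000e+00,  0.00000000e+00,  0.00000000e+00,
         1.00000000e+00]])}
```

View pics/scene0.png

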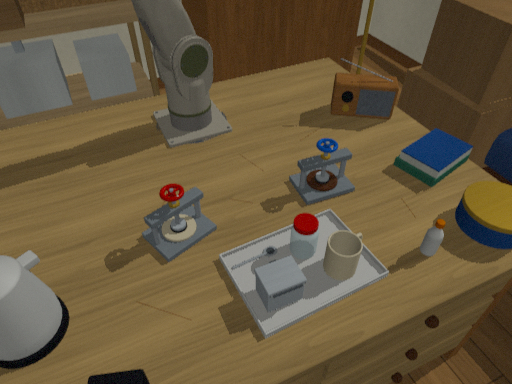

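View pics/top0.png

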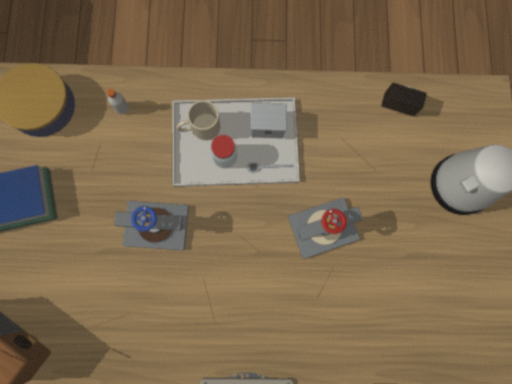

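```bash
cat >h.py <<'E'
import cv2,numpy as np
from bench import robot,eyes
def P(n):
    c=eyes.calibration(n);return c['intrinsics']@np.c_[cv2.Rodrigues(c['rvec'])[0],c['tvec']]
def tri(a,b):
    x=cv2.triangulatePoints(P('scene'),P('top'),np.float64(a).reshape(2,1),np.float64(b).reshape(2,1));return (x[:3]/x[3]).ravel()
def onz(n,p,z):
    c=eyes.calibration(n);R=cv2.Rodrigues(c['rvec'])[0];d=R.T@np.linalg.inv(c['intrinsics'])@[*p,1];o=-R.T@c['tvec'];return o+d*(z-o[2])/d[2]
E
python3 - <<'E'
from h import *
print('red',tri((172,192),(334,221)),onz('top',(334,221),.15))
print('blue',tri((327,146),(144.5,218)),onz('top',(144.5,218),.15))
print('jar',tri((306,221),(223.5,147)))
print('kettle top',onz('top',(495,170),.22),onz('top',(460,190),.0))
print('camera', onz('top',(258,188),.2))
E
python3 -c "
import cv2
a=cv2.imread('pics/top0.png')[170:280,260:400];b=cv2.imread('pics/scene0.png')[160:270,110:250]
cv2.imwrite('pics/c.png',cv2.resize(cv2.hconcat([a,b]),None,fx=2.8,fy=2.8,interpolation=2))"
```

```text
red [ 0.49543889 -0.1964936   0.15211989] [ 0.49572893 -0.19682964  0.15      ]
blue [0.49445509 0.24476677 0.1485532 ] [0.49450496 0.24485364 0.15      ]
jar [0.68209549 0.07024489 0.10955218]
kettle top [ 0.60957841 -0.55078543  0.22      ] [ 0.60672243 -0.57632097  0.        ]
camera [ 0.56095425 -0.01613755  0.2       ]
```

View pics/c.png

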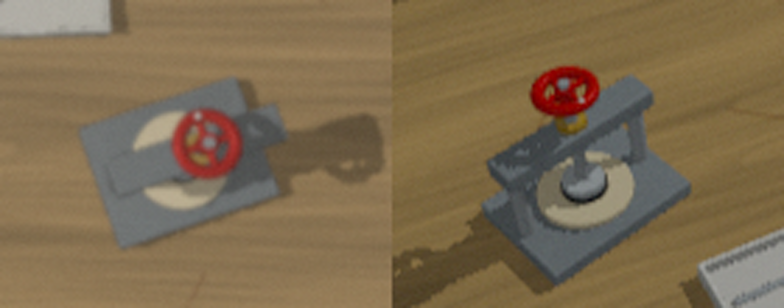

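View pics/wrist0.png

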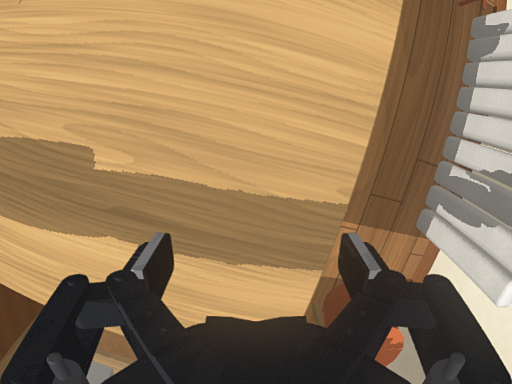

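arm_command(rows=[{"dx": -10,"dy": -14,"dz": -2},{"dx": -20,"dy": -27.5,"dz": -2},{"dx": -20,"dy": -27.5,"dz": -2},{"dx": -20,"dy": -27.5,"dz": -2},{"dx": -20,"dy": -27.5,"dz": -2},{"dx": -20,"dy": -27.5,"dz": -2},{"dx": -20,"dy": -27.5,"dz": -2},{"dx": -20,"dy": -27.5,"dz": -2},{"dx": -20,"dy": -27.5,"dz": -2},{"dx": -20,"dy": -27.5,"dz": -2},{"dx": -20,"dy": -27.5},{"dx": -20,"dy": -27.5},{"dx": -20,"dy": -27.5},{"dx": -20,"dy": -27.5},{"dx": -20,"dy": -27.5},{"dx": -20,"dy": -27.5},{"dx": -6,"dy": -8,"az": -0.1},{"az": -0.1},{"az": -0.12},{"dz": 0}], hand=0)

```text
$.rows[0]: bad value
```

```bash
python3 - <<'E'
from h import *
o=robot.get_obs();print(o['time_s'],o['joint_positions'],o['tcp_pos'],o['orientation'],o['ft_force'])
cv2.imwrite("pics/w1.png",eyes.get_image("wrist"))
E
```

```text
0.15 [74.96613687 19.06233135 -3.70784051 83.6948636   1.23699994 77.3449591
 -5.07092382] [ 0.14837764 -0.60682877  0.23071393] [[ 2.37521859e-01 -9.71382150e-01 -2.91400241e-04]
 [-9.71381585e-01 -2.37522035e-01  1.04830941e-03]
 [-1.08752302e-03  3.40644295e-05 -9.99999408e-01]] [-0.06811595 -0.03927555  0.21764552]
```

View pics/w1.png

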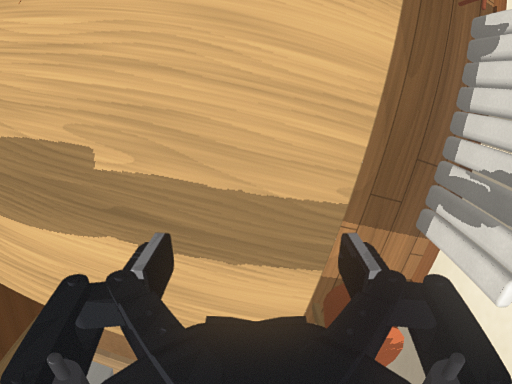

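arm_command(rows=[{"dx": -10,"dy": -14,"dz": -2,"ax": 0,"ay": 0,"az": 0},{"dx": -20,"dy": -27.5,"dz": -2,"ax": 0,"ay": 0,"az": 0},{"dx": -20,"dy": -27.5,"dz": -2,"ax": 0,"ay": 0,"az": 0},{"dx": -20,"dy": -27.5,"dz": -2,"ax": 0,"ay": 0,"az": 0},{"dx": -20,"dy": -27.5,"dz": -2,"ax": 0,"ay": 0,"az": 0},{"dx": -20,"dy": -27.5,"dz": -2,"ax": 0,"ay": 0,"az": 0},{"dx": -20,"dy": -27.5,"dz": -2,"ax": 0,"ay": 0,"az": 0},{"dx": -20,"dy": -27.5,"dz": -2,"ax": 0,"ay": 0,"az": 0},{"dx": -20,"dy": -27.5,"dz": -2,"ax": 0,"ay": 0,"az": 0},{"dx": -20,"dy": -27.5,"dz": -2,"ax": 0,"ay": 0,"az": 0},{"dx": -20,"dy": -27.5,"dz": 0,"ax": 0,"ay": 0,"az": 0},{"dx": -20,"dy": -27.5,"dz": 0,"ax": 0,"ay": 0,"az": 0},{"dx": -20,"dy": -27.5,"dz": 0,"ax": 0,"ay": 0,"az": 0},{"dx": -20,"dy": -27.5,"dz": 0,"ax": 0,"ay": 0,"az": 0},{"dx": -20,"dy": -27.5,"dz": 0,"ax": 0,"ay": 0,"az": 0},{"dx": -20,"dy": -27.5,"dz": 0,"ax": 0,"ay": 0,"az": 0},{"dx": -6,"dy": -8,"dz": 0,"ax": 0,"ay": 0,"az": -0.1},{"dx": 0,"dy": 0,"dz": 0,"ax": 0,"ay": 0,"az": -0.1},{"dx": 0,"dy": 0,"dz": 0,"ax": 0,"ay": 0,"az": -0.12},{"dx": 0,"dy": 0,"dz": 0,"ax": 0,"ay": 0,"az": 0}], hand=0)

```text
time_s: 2.2
tcp_pos: [0.4954, -0.196, 0.2514]
orientation: [[0.533, -0.846, -0.0], [-0.846, -0.533, -0.0], [0.0, 0.0, -1.0]]
ft_force: [0.0, -0.3, 1.0]
grip_width: 1.001
```

```bash
python3 - <<'E'
from h import *
o=robot.get_obs();print(o['time_s'],o['joint_positions'],o['tcp_pos'],o['orientation'],o['ft_force'])
cv2.imwrite("pics/w2.png",eyes.get_image("wrist"))
E
```

```text
2.2 [ 42.79865675   8.80963597 -28.83723515  94.7124263    4.35125288
  77.59170707 -44.44866082] [ 0.49543233 -0.19601135  0.25135199] [[ 5.33471244e-01 -8.45818200e-01 -6.83481153e-05]
 [-8.45818189e-01 -5.33471220e-01 -2.20288222e-04]
 [ 1.49862035e-04  1.75327511e-04 -9.99999973e-01]] [ 0.01678447 -0.25980736  0.95232446]
```

View pics/w2.png

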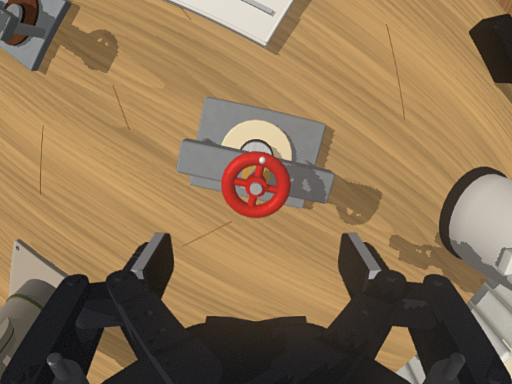

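```bash
python3 - <<'E'
from h import *
o=robot.get_obs();c=eyes.calibration('wrist');K=c['intrinsics'];T=c['tool_from_camera']
im=cv2.imread('pics/w2.png').astype(int);m=((im[...,2]>130)&(im[...,1]<70)&(im[...,0]<70)).astype(np.uint8)
cs=cv2.findContours(m,0,2)[0];k=max(cs,key=cv2.contourArea)
def ray(p,z):
    d=(p-K[:2,2])/K[0,0];r=np.linalg.norm(d);v=np.r_[d/r*np.sin(r),np.cos(r)]
    R=o['orientation'];w=R@T[:3,:3]@v;p0=o['tcp_pos']+R@T[:3,3];return p0+w*(z-p0[2])/w[2]
q=np.array([ray(p.astype(float),.150)[:2] for p in k[:,0]],np.float32)
print(cv2.boundingRect(k),cv2.fitEllipse(q))
E
```

```text
(222, 152, 67, 66) ((0.49386587738990784, -0.1981240212917328), (0.05743895098567009, 0.059112805873155594), 121.55986785888672)
```

arm_command(rows=[{"dx": 1,"dy": 2.3,"dz": 10,"ax": 0,"ay": 0,"az": 0},{"dx": 0,"dy": 0,"dz": 15,"ax": 0,"ay": 0,"az": 0},{"dx": 0,"dy": 0,"dz": 15,"ax": 0,"ay": 0,"az": 0},{"dx": 0,"dy": 0,"dz": 15,"ax": 0,"ay": 0,"az": 0},{"dx": 0,"dy": 0,"dz": 15,"ax": 0,"ay": 0,"az": 0},{"dx": 0,"dy": 0,"dz": 15,"ax": 0,"ay": 0,"az": 0},{"dx": 0,"dy": 0,"dz": 15,"ax": 0,"ay": 0,"az": 0},{"dx": 0,"dy": 0,"dz": 15,"ax": 0,"ay": 0,"az": 0},{"dx": 0,"dy": 0,"dz": 10,"ax": 0,"ay": 0,"az": 0},{"dx": 0,"dy": 0,"dz": 0,"ax": 0,"ay": 0,"az": 0},{"dx": 0,"dy": 0,"dz": 0,"ax": 0,"ay": 0,"az": 0}], hand=0)

```text
time_s: 3.35
tcp_pos: [0.4943, -0.1991, 0.1265]
orientation: [[0.531, -0.847, 0.0], [-0.847, -0.531, -0.0], [0.0, -0.0, -1.0]]
ft_force: [0.6, 0.6, -0.1]
grip_width: 1.0
```

```bash
python3 - <<'E'
from h import *
o=robot.get_obs();print(o['time_s'],o['tcp_pos'],o['ft_force'])
cv2.imwrite("pics/w3.png",cv2.hconcat([cv2.resize(eyes.get_image("wrist"),(400,300)),cv2.resize(eyes.get_image("scene")[130:280,80:280],(400,300))]))
E
```

```text
3.35 [ 0.49426803 -0.19906907  0.12647779] [ 0.63256343  0.58028633 -0.0690803 ]
```

View pics/w3.png

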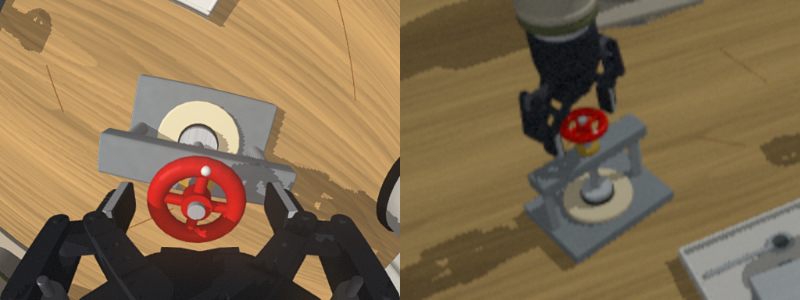

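The wheel sits between the open fingers, with the hub near the jaws' middle line. I'll close on it now.

arm_command(rows=[{"dx": 0,"dy": 0,"dz": 0,"ax": 0,"ay": 0,"az": 0},{"dx": 0,"dy": 0,"dz": 0,"ax": 0,"ay": 0,"az": 0},{"dx": 0,"dy": 0,"dz": 0,"ax": 0,"ay": 0,"az": 0},{"dx": 0,"dy": 0,"dz": 0,"ax": 0,"ay": 0,"az": 0},{"dx": 0,"dy": 0,"dz": 0,"ax": 0,"ay": 0,"az": 0},{"dx": 0,"dy": 0,"dz": 0,"ax": 0,"ay": 0,"az": 0},{"dx": 0,"dy": 0,"dz": 0,"ax": 0,"ay": 0,"az": 0},{"dx": 0,"dy": 0,"dz": 0,"ax": 0,"ay": 0,"az": 0}], hand=1)

```text
time_s: 4.25
tcp_pos: [0.4937, -0.1973, 0.1275]
orientation: [[0.532, -0.847, -0.001], [-0.847, -0.532, 0.002], [-0.002, 0.0, -1.0]]
ft_force: [-8.3, 7.3, 14.4]
grip_width: 0.682
```

```bash
python3 - <<'E'
from h import *
o=robot.get_obs();print(o['time_s'],o['tcp_pos'],o['ft_force'],o['torque'],o['grip_width'])
cv2.imwrite("pics/w4.png",cv2.hconcat([cv2.resize(eyes.get_image("wrist"),(400,300)),cv2.resize(eyes.get_image("scene")[130:280,80:280],(400,300))]))
E
```

```text
4.25 [ 0.49374768 -0.19732115  0.12749061] [-8.33926903  7.28737374 14.41292462] [ 1.98545666  1.96203621 -0.25221817] 0.682085601953687
```

View pics/w4.png

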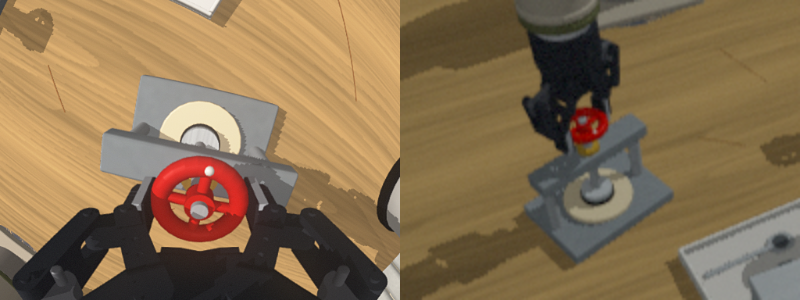

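arm_command(rows=[{"dx": -1.8,"dy": 0,"dz": -1,"ax": 0,"ay": 0,"az": 0},{"dx": 0,"dy": 0,"dz": -0.56,"ax": 0,"ay": 0,"az": -0.07},{"dx": 0,"dy": 0,"dz": -0.56,"ax": 0,"ay": 0,"az": -0.07},{"dx": 0,"dy": 0,"dz": -0.56,"ax": 0,"ay": 0,"az": -0.07},{"dx": 0,"dy": 0,"dz": -0.56,"ax": 0,"ay": 0,"az": -0.07},{"dx": 0,"dy": 0,"dz": -0.56,"ax": 0,"ay": 0,"az": -0.07},{"dx": 0,"dy": 0,"dz": -0.56,"ax": 0,"ay": 0,"az": -0.07}])

```text
time_s: 5.05
tcp_pos: [0.4935, -0.1973, 0.1311]
orientation: [[0.832, -0.555, 0.001], [-0.555, -0.832, 0.0], [0.001, -0.001, -1.0]]
ft_force: [2.1, 1.2, 1.2]
grip_width: 0.679
```

```bash
python3 - <<'E'
from h import *
o=robot.get_obs();print(o['time_s'],o['tcp_pos'],o['ft_force'],o['torque'],o['grip_width'],o['joint_positions'])
cv2.imwrite("pics/w5.png",cv2.hconcat([cv2.resize(eyes.get_image("wrist"),(400,300)),cv2.resize(eyes.get_image("scene")[130:280,80:280],(400,300))]))
E
```

```text
5.05 [ 0.49349404 -0.19730909  0.13110495] [2.14461402 1.22337058 1.16203415] [ 0.43236265  0.11660265 -0.15861321] 0.6788338361169558 [ 44.68164532  14.69613056 -31.47140717 103.63674502   8.45906086
  63.95236886 -23.37955659]
```

View pics/w5.png

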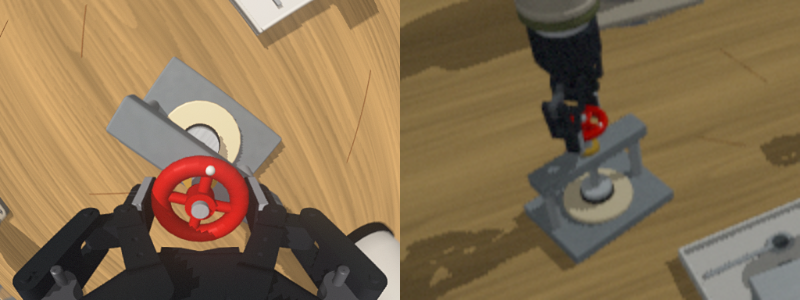

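The white dot stays fixed in the wrist view (210,171) while the press turns beneath it. The wheel is turning with the hand, and forces are small, so I'll carry on to about 1.29 rad in total.

arm_command(rows=[{"dx": 0,"dy": 0,"dz": -0.56,"ax": 0,"ay": 0,"az": -0.07},{"dx": 0,"dy": 0,"dz": -0.56,"ax": 0,"ay": 0,"az": -0.07},{"dx": 0,"dy": 0,"dz": -0.56,"ax": 0,"ay": 0,"az": -0.07},{"dx": 0,"dy": 0,"dz": -0.56,"ax": 0,"ay": 0,"az": -0.07},{"dx": 0,"dy": 0,"dz": -0.56,"ax": 0,"ay": 0,"az": -0.07},{"dx": 0,"dy": 0,"dz": -0.56,"ax": 0,"ay": 0,"az": -0.07},{"dx": 0,"dy": 0,"dz": -0.56,"ax": 0,"ay": 0,"az": -0.07},{"dx": 0,"dy": 0,"dz": -0.56,"ax": 0,"ay": 0,"az": -0.07},{"dx": 0,"dy": 0,"dz": -0.56,"ax": 0,"ay": 0,"az": -0.07},{"dx": 0,"dy": 0,"dz": -0.56,"ax": 0,"ay": 0,"az": -0.07},{"dx": 0,"dy": 0,"dz": -0.56,"ax": 0,"ay": 0,"az": -0.07},{"dx": 0,"dy": 0,"dz": -0.56,"ax": 0,"ay": 0,"az": -0.07},{"dx": 0,"dy": 0,"dz": -0.24,"ax": 0,"ay": 0,"az": -0.03},{"dx": 0,"dy": 0,"dz": 0,"ax": 0,"ay": 0,"az": 0},{"dx": 0,"dy": 0,"dz": 0,"ax": 0,"ay": 0,"az": 0}])

```text
time_s: 6.65
tcp_pos: [0.4938, -0.1975, 0.138]
orientation: [[0.962, 0.273, 0.002], [0.273, -0.962, -0.0], [0.001, 0.001, -1.0]]
ft_force: [5.6, 0.8, 1.5]
grip_width: 0.68
```

```bash
python3 - <<'E'
from h import *
o=robot.get_obs();print(o['time_s'],o['tcp_pos'],o['orientation'][:,0],o['ft_force'],o['torque'],o['grip_width'],o['joint_positions'])
cv2.imwrite("pics/w6.png",cv2.hconcat([cv2.resize(eyes.get_image("wrist"),(400,300)),cv2.resize(eyes.get_image("scene")[130:280,80:280],(400,300))]))
E
```

```text
6.65 [ 0.4938265  -0.19745064  0.13804414] [0.96189144 0.27342797 0.00141513] [5.58433367 0.76362455 1.50500628] [ 0.08617971 -0.56173524  0.10009511] 0.6797086165722693 [ 50.30400498  15.39403508 -38.01290671 102.94346512  10.38619451
  65.08567419  24.77088463]
```

View pics/w6.png

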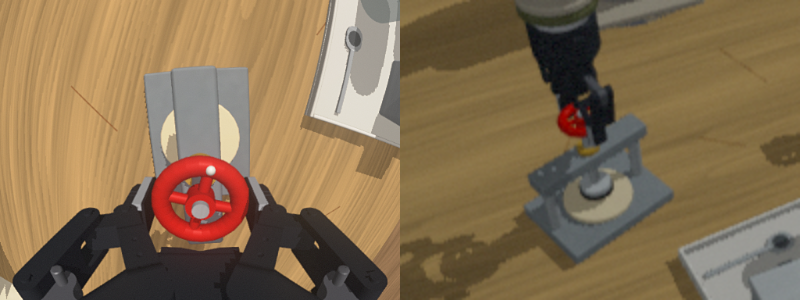

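Turned 1.29 rad with no slip. Next is opening the hand and lifting straight up.

arm_command(rows=[{"dx": 0,"dy": 0,"dz": 0,"ax": 0,"ay": 0,"az": 0},{"dx": 0,"dy": 0,"dz": 0,"ax": 0,"ay": 0,"az": 0},{"dx": 0,"dy": 0,"dz": 0,"ax": 0,"ay": 0,"az": 0},{"dx": 0,"dy": 0,"dz": 0,"ax": 0,"ay": 0,"az": 0},{"dx": 0,"dy": 0,"dz": 0,"ax": 0,"ay": 0,"az": 0},{"dx": 0,"dy": 0,"dz": 0,"ax": 0,"ay": 0,"az": 0},{"dx": 0,"dy": 0,"dz": -5,"ax": 0,"ay": 0,"az": 0},{"dx": 0,"dy": 0,"dz": -10,"ax": 0,"ay": 0,"az": 0},{"dx": 0,"dy": 0,"dz": -15,"ax": 0,"ay": 0,"az": 0},{"dx": 0,"dy": 0,"dz": -15,"ax": 0,"ay": 0,"az": 0},{"dx": 0,"dy": 0,"dz": -15,"ax": 0,"ay": 0,"az": 0},{"dx": 0,"dy": 0,"dz": -15,"ax": 0,"ay": 0,"az": 0},{"dx": 0,"dy": 0,"dz": -15,"ax": 0,"ay": 0,"az": 0},{"dx": 0,"dy": 0,"dz": -15,"ax": 0,"ay": 0,"az": 0},{"dx": 0,"dy": 0,"dz": -15,"ax": 0,"ay": 0,"az": 0},{"dx": 0,"dy": 0,"dz": 0,"ax": 0,"ay": 0,"az": 0},{"dx": 0,"dy": 0,"dz": 0,"ax": 0,"ay": 0,"az": 0}], hand=0)

```text
time_s: 8.45
tcp_pos: [0.4931, -0.1976, 0.2576]
orientation: [[0.961, 0.275, 0.0], [0.275, -0.961, -0.0], [0.0, 0.0, -1.0]]
ft_force: [-0.3, 0.1, -0.4]
grip_width: 1.005
```

```bash
python3 - <<'E'
from h import *
o=robot.get_obs();print(o['time_s'],o['tcp_pos'],o['orientation'][:,0],o['ft_force'],o['grip_width'])
cv2.imwrite("pics/w7.png",cv2.hconcat([cv2.resize(eyes.get_image("wrist"),(400,300)),cv2.resize(eyes.get_image("scene")[100:310,110:390],(400,300))]))
E
```

```text
8.45 [ 0.49310187 -0.19758382  0.25757637] [9.61346363e-01 2.75341913e-01 1.20944682e-05] [-0.27477394  0.1253183  -0.42247313] 1.0045633855348228
```

View pics/w7.png

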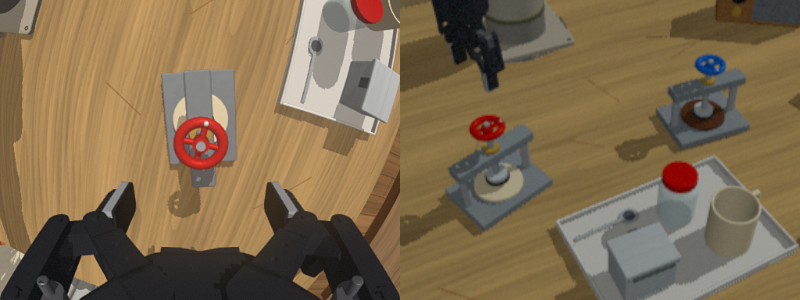

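```bash
python3 -c "
from bench import workorder
print(workorder.hand_in())"
```

```text
the job is handed in; nothing more can be done
None
```

I wound the red wheel about 1.29 rad (74°) anticlockwise, raising the hand about 10 mm with the screw. I then opened the gripper, lifted it about 120 mm clear and handed the job in at about 8.5 s. No verdict was reported.

- **Red wheel:** its white dot stayed in the same place in the wrist view from the grip until after release, so the wheel turned with the hand and stayed put. The measured tool turn was 73.8°. I did not measure the wheel angle separately or check that it was at rest.
- **Pad:** the hand rose about 10 mm, which matches the screw's rise for that turn. I did not measure the gap between pad and coaster directly.
- **Contact:** the wrist force after lifting was near zero, and the gripper is open. The highest I read was about 18 N while closing on the wheel.
- **Blue wheel and sugar jar:** the arm was never near either, and both look unmoved in the last scene picture, though I judged that only by eye.

The first move call was refused because some row fields were left out. It did not move the arm, and nothing else failed or disagreed.

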